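# Unload the sample shaker onto the balance

### The arm

A 6-joint arm with a two-finger parallel gripper is mounted at the origin on the work surface. World frame = base frame: x ahead of the robot, y to its left, z up, the work surface at z = 0. Lengths are in mm, angles in rad, forces in N, time in s.
With the tool pointing down it reaches from about 350 to 925 mm from the base axis. Payload 6.4 kg.
Tool frame: the origin (TCP) lies on the centre line of the jaws, within the pads' length; the fingertips stand manip.tcp_to_tips ahead of it and the grasp point (between the pads) lies 2 mm behind it (manip.tcp_to_tips is the distance from the TCP to the fingertips, in mm); z points along the fingers, y is the line along which they close (so a half turn about z gives the same grasp; the last joint's range is limited). The gripper opens to 94 mm and grips with 3 to 60 N. Pads are 16 mm wide; open, the fingers measure 119 mm over their backs; the gripper's body (75 mm by 177 mm) begins 78 mm behind the grasp point.
Start: joints at [0.966, 0.245, 1.558, -0, 1.339, -0.174], TCP at [271.437, 590.623, 222.455] pointing down, gripper open.
Joint ranges: [-3.13, 3.13], [-1.02, 2.26], [0.13, 2.54], [-0.95, 4.09], [0.21, 2.88], [-2.74, 2.74]. Speed limits (rad/s): [2.57, 2.57, 3.14, 3.14, 3.14, 3.14].

### API

Orientations are given as a rotation vector (axis times angle).
In Python, from cell import manip, vision gives the robot as it stands. The module is installed in compiled form; this text tells all that it offers.
- The arm moves only by the tool send_rows, never from a script. Its argument "rows" is a list of rows, each a list of 7 numbers: the finger opening in m, from 0 to 0.094, then the shift along the tool's x, y, z in m, then the turn, a rotation vector about the tool's x, y, z in degrees. In form: [[claw, tx, ty, tz, rx, ry, rz], ...]. A call has exactly 8 rows; each row is the pose to reach, as a shift and turn from the pose commanded when the call began, along the tool's axes at that moment; what a row does not reach only later rows make up. A row lasts 1/12 s, in which the tool goes at most 41.7 mm and 7.16 degrees, less where a joint would pass 70% of its speed; a pose out of reach is approached as far as the arm can. A call with a gripper value outside its range is refused whole. The fingers move at their own pace and stop on an object; the grip force is fixed at half the most. Time passes only in rows, so rows that repeat a pose let the fingers close, or fill a call up. It gives the time, the measured TCP pose, the force, the opening and the grip force at its end, in the units of the state.
- manip.read_state(): the state, without advancing time (a new reading comes with each control period).
- vision.get_image(name): name is "scene" or "side" or "wrist"; returns (picture, depth): 480x640x3 uint8, red, green, blue; 480x640 float32, mm along the optical axis (not along the pixel's ray), 0 where there is no reading.
- vision.camera_model(name): a dict with "vertical_fov" (degrees; the focal length in pixels is half the picture's height over the tangent of half this angle, whatever the lens; pixels are square), "cx", "cy" (the principal point, pixels), "extrinsics" (4x4, takes a point from world to camera coordinates). Camera axes: x right, y down, z forward; pixel columns grow to the right and rows downward; lengths in mm; the calibration is good to about 2 mm. A picture is of the moment at which its call begins: read the wrist's pose just before it. camera_model takes no time and is no camera call; for the wrist camera it gives the pose at the moment of the call.
- manip.hand_in(): hands the job in; it is judged then, once.
The state is a dict: "time_s": time; "qpos": joint angles; "qd": joint speeds; "effort": joint torques, N m; "ee_pos": TCP position; "tool_rot": TCP orientation; "wrist_force": force on the tool from outside, world axes, zero at the start; "wrist_torque": the same for the moment, N m; "opening": finger opening in mm; "finger_force": force on a finger pad.
Only numpy, scipy, OpenCV 4.12 (cv2) and the standard library are available. Lean on these libraries where they do the work, as an engineer would, in place of code of your own. Each camera call takes 0.05 s, during which the arm holds its last target. There are 200 camera calls.

### The job

The shaker has finished: clear the balance by lifting the handled canister off its tray and standing it wholly on the round rubber mat, and slide the shaker's clamp jaw fully open. With both of these done, lift every sample pot out of the jaw and stand them all upright on the balance's tray, feet flat inside its rim, and only then push the empty jaw fully home. Leave the sieve lid, the box and the brush where they are.

Things in the scene. Friction and masses are not known exactly. Their poses are not given: they have to be found in the camera images.
- shaker: Sample shaker, fixed, in one of three places on the bench: blue housing 230 x 290 mm (x, y), flat steel platen on top at z = 90 mm. Origin: centre of the underside. +x points to its back, where the fixed jaw stands (30 mm high above the platen, inner face at x = 77 mm). Four pot places in a row along y: x = 46 mm, y = -96, -32, 32, 96 mm. White control panel on its -x side.
- jaw (a joint): Shaker's sliding jaw, 250 mm long, 30 mm high above the platen. 0 = home (closed); grows as it is slid open towards the shaker's -x; end stop at 0.030 m (fully open). Takes about 5 N, stays where left. Closed, a 7 mm toe along its face overhangs the pots' feet (14 mm above the platen), so they cannot be lifted; clear from about 0.010 m.
- jaw_grip (a point): Grip point on the jaw's upright black handle plate, 20 mm below the plate's top. The plate is 12 mm thick along the shaker's x, 44 mm wide along its y, its top 80 mm above the platen. Moves with the jaw; axes as the shaker's (closed, it is at x = -32, y = 0, z = 150 mm in the shaker's frame). Pinch it from above across the 12 mm.
- balance: Bench balance, fixed, grey, 220 x 220 mm and 55 mm high, with a display strip along its -x side; carries a square steel weighing tray. Origin: centre of the underside on the bench, z up. Does not sink under load. In another of the three places.
- tray (a point): Centre of the weighing tray's floor, 55 mm above the bench, axes as the balance's. The floor is 212 x 212 mm inside, with a rim 10 mm high and 4 mm thick around it.
- mat: Round black rubber mat, 170 mm across, 4 mm thick, fixed to the bench. Origin: centre of its underside. In the remaining one of the three places.
- canister: Closed steel canister, loose, 90 mm across (lid 94 mm), 100 mm high to the lid's top, 0.5 to 0.7 kg, with a rigid bail handle. Starts upright on the tray. Origin: centre of its underside, z up.
- canister_grip (a point): Centre of the canister's handle bar, 140 mm above its underside, on its axis. The black bar is 68 mm long along the canister's y, 14 mm thick along its x and 16 mm high; pinch it from above across its 14 mm.
- pot1: Aluminium sample pot, loose, closed and filled, 0.18 to 0.29 kg: round foot 60 mm across and 10 mm thick, above it a plain round body 40 mm across; 75 mm tall in all. Origin: centre of its underside, z up. Starts upright in one of the four places in the shaker's jaw; all pots are alike. May be absent (None).
- pot2: Aluminium sample pot, loose, closed and filled, 0.18 to 0.29 kg: round foot 60 mm across and 10 mm thick, above it a plain round body 40 mm across; 75 mm tall in all. Origin: centre of its underside, z up. Starts upright in one of the four places in the shaker's jaw; all pots are alike. May be absent (None).
- pot3: Aluminium sample pot, loose, closed and filled, 0.18 to 0.29 kg: round foot 60 mm across and 10 mm thick, above it a plain round body 40 mm across; 75 mm tall in all. Origin: centre of its underside, z up. Starts upright in one of the four places in the shaker's jaw; all pots are alike. May be absent (None).
- pot4: Aluminium sample pot, loose, closed and filled, 0.18 to 0.29 kg: round foot 60 mm across and 10 mm thick, above it a plain round body 40 mm across; 75 mm tall in all. Origin: centre of its underside, z up. Starts upright in one of the four places in the shaker's jaw; all pots are alike. May be absent (None).
- sieve_lid: Bystander: flat round aluminium sieve lid with a knob, 130 mm across, 34 mm high, lying on the bench beyond the work. Origin: centre of its underside.
- sample_box: Bystander: white open plastic box, 110 x 110 x 110 mm, beyond the work. Origin: centre of its underside.
- sieve_brush: Bystander: hand brush lying on the bench beyond the work, about 200 mm long. Origin: on its underside.

How it is judged:
By the outcome, as a careful person would: the job done as asked, in the order asked, and still so for the second after the job is handed in, with the robot touching nothing.
Of pot1, pot2, pot3, pot4 only 3 to 4 are there at a start; the rules pass over those that are not, and their reading is None.
At some moment in a run one of canister, pot1, pot2, pot3, pot4 may be knocked a few centimetres aside while the robot is not near it.
It also fails if it takes over 210 s, if anything falls off the work surface, if the arm or the gripper's body presses on something with over 40 N, if the wrist force passes 120 N, or if a joint passes its speed limit or range.

## Working session

There is one attempt and no reset: what is moved stays moved. The work goes in short steps, Python scripts to look and compute and a tool call to move; the robot and the scene stay as the last step left them, time stands still between calls to the robot, and variables do not carry over. Pictures are saved under pics/ and viewed, at most 14 in all, crops included, and the job is handed in when it is done.

Besides the shell and the picture viewer there is one more tool, called after "Request:" in YAML: its name, and indented under it one key for each argument. send_rows: Moves the arm, as the interface text tells. Its arguments: {"type":"object","properties":{"rows":{"type":"array"}},"required":["rows"]}

```bash
mkdir -p pics; cat > h.py <<'E'
import numpy as np, cv2
from cell import manip, vision
from scipy.spatial.transform import Rotation as R
def cam(n):
    m=vision.camera_model(n); f=240/np.tan(np.radians(m["vertical_fov"])/2)
    return f,m["cx"],m["cy"],np.array(m["extrinsics"])
def world(n,depth,m=None):
    f,cx,cy,E=m or cam(n); v,u=np.mgrid[:480,:640]
    P=np.stack([(u-cx)/f*depth,(v-cy)/f*depth,depth],-1)
    return (P-E[:3,3])@E[:3,:3]
def ray(n,u,v,z,m=None):
    f,cx,cy,E=m or cam(n); d=np.array([(u-cx)/f,(v-cy)/f,1])@E[:3,:3]; o=-E[:3,:3].T@E[:3,3]
    return o+d*(z-o[2])/d[2]
def st():
    s=manip.read_state(); return s
def rel(p,yaw=None):
    "tool-frame shift (m) to world p (mm) and turn to make tool y point along world yaw (deg)"
    s=st(); Rt=R.from_rotvec(s["tool_rot"]).as_matrix()
    d=Rt.T@(np.array(p)-s["ee_pos"])/1000
    y=np.degrees(np.arctan2(Rt[1,1],Rt[0,1]))
    print("shift",d.round(4),"toolY yaw",round(y,1))
    if yaw is not None: print("rz", round(-(((yaw-y)+90)%180-90),1))
E
python3 - <<'E'
from h import *
s=st(); print(s, manip.tcp_to_tips)
for n in ["scene","side","wrist"]:
    m=cam(n); im,d=vision.get_image(n); cv2.imwrite(f"pics/{n}0.png",im[:,:,::-1]); np.savez(f"{n}0.npz",im=im,d=d,f=m[0],cx=m[1],cy=m[2],E=m[3]); print(n,m[:3],(-m[3][:3,:3].T@m[3][:3,3]).round(), (d>0).mean())
E
```

```text
{'time_s': 0.0, 'qpos': array([ 9.65876932e-01,  2.45787700e-01,  1.55898718e+00, -2.61520422e-05,
        1.33866675e+00, -1.74110312e-01]), 'qd': array([ 0.00097198, -0.00051873, -0.0019236 , -0.00070053, -0.00042158,
       -0.00052624]), 'effort': array([ 5.45545336e-04, -4.15805984e+01, -3.14616859e+01,  6.85899518e-02,
        3.28597985e-02, -1.22592537e-04]), 'ee_pos': array([271.13141471, 590.14310644, 221.37661533]), 'tool_rot': array([-6.71337745e-01, -3.06832846e+00,  2.70139001e-03]), 'wrist_force': array([0.22627558, 0.23690844, 0.0143839 ]), 'wrist_torque': array([-0.0128159 ,  0.01595159, -0.00795266]), 'finger_force': 0.0, 'opening': 93.97864832662792} 17.0
scene (np.float64(511.42067774261284), 316.27059633706466, 236.76271362355058) [1026.  656. 1136.] 0.996083984375
side (np.float64(479.81683050985254), 319.15254390655895, 234.53584106247942) [  83. -626.  786.] 0.9960872395833333
wrist (np.float64(366.2578854572332), 317.32195064593463, 239.32517164377964) [201. 623. 384.] 0.9961881510416667
```

View pics/scene0.png

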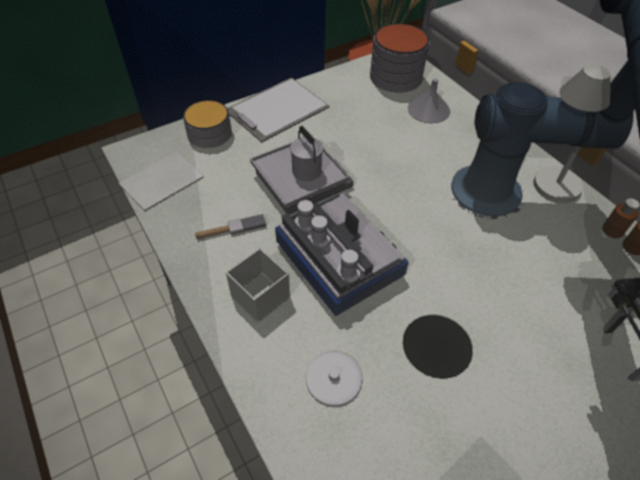

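View pics/side0.png

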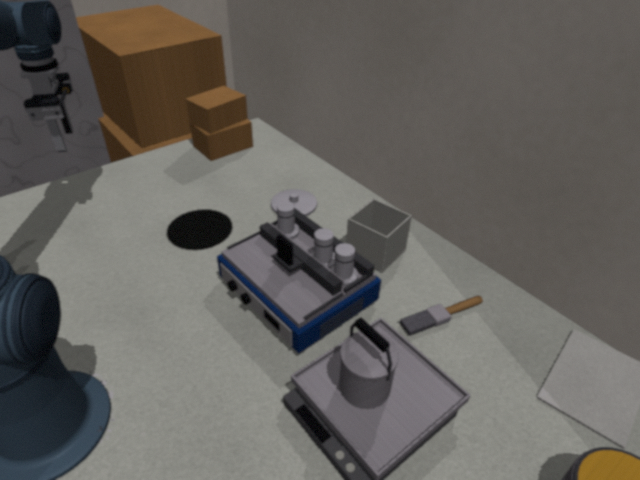

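The scene view shows the balance at (300,175) with the canister on it at (306,160). The shaker is at (340,250) with three pots at (305,210), (319,230) and (349,263), and the jaw handle is at (351,222). The mat is at (438,346). The side view agrees. Next I measure positions from depth.

```bash
cat > m.py <<'E'
from h import *
def meas(n,z,im):
    X,Y,Z=z[...,0],z[...,1],z[...,2]
    hsv=cv2.cvtColor(im,cv2.COLOR_RGB2HSV); work=(X>250)&(X<900)&(abs(Y)<600)
    def rect(m,name):
        m=cv2.morphologyEx(m.astype(np.uint8),cv2.MORPH_OPEN,np.ones((2,2)))
        k,l,s,c=cv2.connectedComponentsWithStats(m)
        for i in range(1,k):
            if s[i,4]<25: continue
            P=z[l==i]; r=cv2.minAreaRect(P[:,:2].astype(np.float32))
            print(n,name,s[i,4],"px",c[i].round(),"c",np.round(r[0],1),"sz",np.round(r[1],1),"a",round(r[2],1),"med",np.median(P,0).round(1))
    dark=hsv[...,2]<60
    rect(work&(Z<12)&(hsv[...,2]<45),"mat")
    rect(work&(Z>48)&(Z<72),"tray")
    rect(work&(Z>84)&(Z<95),"platen")
    rect(work&(Z>157)&(Z<174)&~dark,"top165")
    rect(work&(Z>130)&(Z<180)&dark,"darkhandle")
    rect(work&(Z>180)&(Z<230),"canhandle")
E
python3 - <<'E'
from m import *
for n in ["scene","side"]:
    q=np.load(n+"0.npz"); meas(n,world(n,q["d"],(q["f"],q["cx"],q["cy"],q["E"])),q["im"])
E
```

```text
scene mat 3067 px [438. 347.] c [725.6 440.7] sz [722.  160.6] a 23.1 med [472.  334.6   5. ]
scene tray 2964 px [297. 176.] c [656.8 141.6] sz [1231.6  297. ] a 67.9 med [ 509.8 -288.3   57.1]
scene tray 653 px [341. 280.] c [682.4 332.6] sz [877.7 347.9] a 64.9 med [633.1 130.3  56.8]
scene tray 246 px [257. 270.] c [747.4 -40.5] sz [ 74.6 123.9] a 42.3 med [747.9 -66.1  56.1]
scene tray 38 px [234. 290.] c [921.9 304.1] sz [734.2  18.1] a 74.9 med [831.2 -35.   60.1]
scene tray 253 px [267. 300.] c [911.1 294.5] sz [749.2 122.7] a 63.1 med [778.3  32.9  54.5]
scene platen 26 px [317. 172.] c [ 448.4 -267.3] sz [41.8 10.8] a 13.0 med [ 450.4 -265.9   84. ]
scene platen 1910 px [366. 235.] c [665.  299.2] sz [992.  217.1] a 57.0 med [466.   27.1  91.5]
scene platen 391 px [311. 261.] c [775.  288.6] sz [880.9 130.4] a 64.1 med [634.1  13.1  91. ]
scene platen 355 px [333. 255.] c [573.3  30.8] sz [105.   50.4] a 88.8 med [578.5  18.8  91.4]
scene platen 65 px [250. 262.] c [766.7 -71.6] sz [74.4 13.1] a 3.9 med [763.1 -72.1  83.6]
scene platen 31 px [271. 264.] c [723.  -38.1] sz [ 
[... 1794 characters left out ...]
]
side top165 222 px [325. 236.] c [ 399.4 -248.5] sz [983.6  37.8] a 47.9 med [581.3 -46.3 164.1]
side top165 252 px [346. 252.] c [647.9 -66.4] sz [185.6  35.4] a 33.0 med [ 583.8 -109.1  164.3]
side darkhandle 308 px [286. 248.] c [ 313.7 -306.7] sz [786.3  34. ] a 56.7 med [500.2 -19.4 153.9]
side darkhandle 60 px [389. 372.] c [ 463.9 -354.3] sz [14.8  4.3] a 5.3 med [ 459.2 -355.   146.7]
side darkhandle 33 px [349. 373.] c [ 255.1 -467.9] sz [466.4  13.9] a 44.3 med [ 416.6 -311.6  135.2]
side canhandle 46 px [ 65. 148.] c [317.6 928.6] sz [812.9  18.6] a 81.8 med [257.7 535.5 212.8]
side canhandle 518 px [374. 336.] c [ 347.5 -419.9] sz [666.7  64.1] a 43.5 med [ 457.3 -316.   201.2]
```

```bash
python3 - <<'E'
from h import *
for n in ["scene","side"]:
    q=np.load(n+"0.npz"); z=world(n,q["d"],(q["f"],q["cx"],q["cy"],q["E"])); X,Y,Z=z[...,0],z[...,1],z[...,2]
    v=cv2.cvtColor(q["im"],cv2.COLOR_RGB2HSV)[...,2]
    def f(nm,m):
        P=z[cv2.erode(m.astype(np.uint8),np.ones((2,2)))>0]; r=cv2.minAreaRect(P[:,:2].astype(np.float32)); print(n,nm,len(P),np.round(r[0],1),np.round(r[1],1),round(r[2],1),P.mean(0).round(1))
    f("bar",(np.hypot(X-459,Y+308)<70)&(Z>190)&(Z<212))
    f("cantop",(np.hypot(X-459,Y+308)<80)&(Z>150)&(Z<160))
    f("tray",(abs(X-450)<160)&(abs(Y+320)<150)&(Z>60)&(Z<70))
    f("jawh",(np.hypot(X-503,Y+10)<50)&(Z>166)&(Z<175))
    f("mat",(np.hypot(X-470,Y-325)<120)&(Z<12)&(v<45))
    f("platen",(np.hypot(X-535,Y+8)<200)&(Z>85)&(Z<95))
from h import *
rel([459,-308,330])
E
```

```text
scene bar 94 [ 461.  -301.8] [15.9 64.4] 2.9 [ 461.7 -300.2  202.4]
scene cantop 312 [ 459.6 -301.5] [82.9 82.8] 60.2 [ 465.  -301.5  154.8]
scene tray 156 [ 476.7 -324.3] [222.6 220.7] 89.9 [ 501.3 -297.5   63.9]
scene jawh 36 [503.   -8.7] [ 9.8 37.5] 4.8 [503.8  -8.2 170.7]
scene mat 2786 [469.3 329.9] [155.9 155.4] 8.4 [473. 332.   5.]
scene platen 2017 [577.3  -6. ] [294.1 270.7] 2.7 [503.    8.9  91.1]
side bar 407 [ 459.2 -312.6] [69.5 13.4] 88.7 [ 457.8 -313.6  200.4]
side cantop 1209 [ 454.8 -314.3] [71.2 82.7] 28.9 [ 451.3 -312.5  153.5]
side tray 863 [ 477.8 -327.7] [218.5 220.7] 89.6 [ 461.7 -349.3   64.1]
side jawh 60 [504.  -14.8] [ 8.4 38.7] 3.2 [503.5 -15.5 169.2]
side mat 1779 [469. 322.] [157.1 157. ] 65.2 [467.4 319.8   3.3]
side platen 4321 [577.8 -10.6] [295.3 270.2] 2.4 [489.4 -25.1  89.7]
shift [-0.5457 -0.7379 -0.1074] toolY yaw 65.3
```

Request:
send_rows:
  rows:
    - [0.094, -0.545, -0.738, -0.11, 0, 0, 65]
    - [0.094, -0.545, -0.738, -0.11, 0, 0, 65]
    - [0.094, -0.545, -0.738, -0.11, 0, 0, 65]
    - [0.094, -0.545, -0.738, -0.11, 0, 0, 65]
    - [0.094, -0.545, -0.738, -0.11, 0, 0, 65]
    - [0.094, -0.545, -0.738, -0.11, 0, 0, 65]
    - [0.094, -0.545, -0.738, -0.11, 0, 0, 65]
    - [0.094, -0.545, -0.738, -0.11, 0, 0, 65]

```text
time_s: 0.82
ee_pos: [338.5, 264.8, 262.1]
tool_rot: [2.067, 2.366, -0.0]
wrist_force: [1.3, -0.1, 0.0]
opening: 93.8
finger_force: 0.0
```

```bash
python3 - <<'E'
from h import *
rel([460,-308,330],0); s=st(); print(s["time_s"],s["ee_pos"],s["qpos"].round(2))
E
```

```text
shift [-0.5839  0.0435 -0.0679] toolY yaw 7.7
rz 7.7
0.8167 [338.53273865 264.81637013 262.07046129] [ 0.4  -0.34  2.05 -0.    1.43  0.26]
```

Request:
send_rows:
  rows:
    - [0.094, -0.584, 0.044, -0.068, 0, 0, 7.7]
    - [0.094, -0.584, 0.044, -0.068, 0, 0, 7.7]
    - [0.094, -0.584, 0.044, -0.068, 0, 0, 7.7]
    - [0.094, -0.584, 0.044, -0.068, 0, 0, 7.7]
    - [0.094, -0.584, 0.044, -0.068, 0, 0, 7.7]
    - [0.094, -0.584, 0.044, -0.068, 0, 0, 7.7]
    - [0.094, -0.584, 0.044, -0.068, 0, 0, 7.7]
    - [0.094, -0.584, 0.044, -0.068, 0, 0, 7.7]

```text
time_s: 1.48
ee_pos: [409.4, -59.0, 300.9]
tool_rot: [2.215, 2.227, 0.001]
wrist_force: [0.6, 0.9, 0.2]
opening: 93.8
finger_force: 0.0
```

```bash
python3 - <<'E'
from h import *
rel([460,-308,330],0); s=st(); print(s["time_s"],s["ee_pos"],s["qpos"].round(2))
E
```

```text
shift [-0.2493  0.0494 -0.0291] toolY yaw 0.3
rz 0.3
1.4833 [409.37081776 -58.974152   300.85061146] [-0.42 -0.41  2.03  0.    1.52 -0.42]
```

Request:
send_rows:
  rows:
    - [0.094, -0.249, 0.049, -0.029, 0, 0, 0.3]
    - [0.094, -0.249, 0.049, -0.029, 0, 0, 0.3]
    - [0.094, -0.249, 0.049, -0.029, 0, 0, 0.3]
    - [0.094, -0.249, 0.049, -0.029, 0, 0, 0.3]
    - [0.094, -0.249, 0.049, -0.029, 0, 0, 0.3]
    - [0.094, -0.249, 0.049, -0.029, 0, 0, 0.3]
    - [0.094, -0.249, 0.049, -0.029, 0, 0, 0.3]
    - [0.094, -0.249, 0.049, -0.029, 0, 0, 0.3]

```text
time_s: 2.15
ee_pos: [459.8, -307.5, 328.8]
tool_rot: [-2.223, -2.217, -0.0]
wrist_force: [0.2, -0.2, 0.5]
opening: 93.8
finger_force: 0.0
```

```bash
cat >> h.py <<'E'
def look(n,items,save=None):
    m=cam(n); im,d=vision.get_image(n); z=world(n,d,m); X,Y,Z=z[...,0],z[...,1],z[...,2]
    v=cv2.cvtColor(im,cv2.COLOR_RGB2HSV)[...,2]
    if save: cv2.imwrite("pics/"+save,im[:,:,::-1])
    for nm,c,r,z0,z1,vm in items:
        k=(np.hypot(X-c[0],Y-c[1])<r)&(Z>z0)&(Z<z1)&(v<vm)&(d>0)
        P=z[cv2.erode(k.astype(np.uint8),np.ones((2,2)))>0]
        if len(P)<10: print(n,nm,"none",len(P)); continue
        q=cv2.minAreaRect(P[:,:2].astype(np.float32)); cc,rr=cv2.minEnclosingCircle(P[:,:2].astype(np.float32))
        print(n,nm,len(P),"rect",np.round(q[0],1),np.round(q[1],1),round(q[2],1),"mean",P.mean(0).round(1),"circ",np.round(cc,1),round(rr,1))
    return im,z
E
python3 - <<'E'
from h import *
look("wrist",[("bar",(460,-308),70,190,212,256),("top",(460,-308),70,150,160,256),("jawh",(503,-12),50,160,175,256)],"w1.png")
s=st(); print(s["time_s"],s["ee_pos"]); rel([460,-308,195],0)
E
```

```text
wrist bar 1310 rect [ 460.7 -305.9] [76.8 13.1] 89.5 mean [ 460.7 -303.8  203.1] circ [ 460.8 -305.9] 38.4
wrist top 4716 rect [ 460.5 -306.4] [86.9 89.2] 86.0 mean [ 460.7 -303.9  153.5] circ [ 460.8 -306.6] 45.6
wrist jawh none 0
2.2 [ 459.74219521 -305.89295262  328.88218521]
shift [-0.0023  0.0004  0.1339] toolY yaw -0.1
rz -0.1
```

View pics/w1.png

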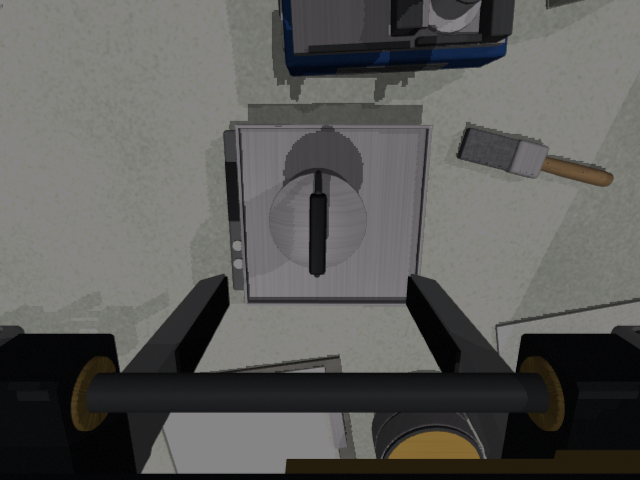

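The wrist view shows the tray with the canister, its bar centred at (317,235) and aligned with the world y axis. I'll descend and grip it.

Request:
send_rows:
  rows:
    - [0.094, 0, 0.001, 0.035, 0, 0, 0]
    - [0.094, 0, 0.001, 0.07, 0, 0, 0]
    - [0.094, 0, 0.001, 0.1, 0, 0, 0]
    - [0.094, 0, 0.001, 0.125, 0, 0, 0]
    - [0.094, 0, 0.001, 0.135, 0, 0, 0]
    - [0.02, 0, 0.001, 0.135, 0, 0, 0]
    - [0.0, 0, 0.001, 0.135, 0, 0, 0]
    - [0.0, 0, 0.001, 0.135, 0, 0, 0]

```text
time_s: 2.87
ee_pos: [462.0, -305.9, 197.0]
tool_rot: [2.218, 2.22, 0.0]
wrist_force: [0.6, -0.5, 1.3]
opening: 77.5
finger_force: 0.0
```

Request:
send_rows:
  rows:
    - [0, 0, 0, 0, 0, 0, 0]
    - [0, 0, 0, 0, 0, 0, 0]
    - [0, 0, 0, 0, 0, 0, 0]
    - [0, 0, 0, 0, 0, 0, 0]
    - [0, 0, 0, 0, 0, 0, 0]
    - [0, 0, 0, 0, 0, 0, 0]
    - [0, 0, 0, -0.01, 0, 0, 0]
    - [0, 0, 0, -0.03, 0, 0, 0]

```text
time_s: 3.53
ee_pos: [459.8, -304.4, 222.7]
tool_rot: [-2.217, -2.218, -0.0]
wrist_force: [0.5, -0.6, -0.4]
opening: 23.8
finger_force: 0.0
```

```bash
python3 - <<'E'
from h import *
s=st(); print(s["ee_pos"],s["opening"],s["finger_force"],s["wrist_force"]); rel([430,-150,330]);rel([469,326,225])
E
```

```text
[ 459.80964521 -304.4499138   222.68734683] 23.77306664621412 0.0 [ 0.51532886 -0.63947306 -0.40480027]
shift [ 0.1549 -0.0302 -0.1066] toolY yaw 0.0
shift [6.305e-01 9.300e-03 1.000e-04] toolY yaw 0.0
```

Request:
send_rows:
  rows:
    - [0.03, -0.002, 0.001, 0.015, 0, 0, 0]
    - [0.03, -0.002, 0.001, 0.03, 0, 0, 0]
    - [0.0, -0.002, 0.001, 0.03, 0, 0, 0]
    - [0.0, -0.002, 0.001, 0.03, 0, 0, 0]
    - [0.0, -0.002, 0.001, 0.03, 0, 0, 0]
    - [0.0, -0.002, 0.001, 0.03, 0, 0, 0]
    - [0.0, -0.002, 0.001, 0.03, 0, 0, 0]
    - [0.0, -0.002, 0.001, 0.03, 0, 0, 0]

```text
time_s: 4.2
ee_pos: [462.0, -307.7, 195.0]
tool_rot: [2.221, 2.222, -0.0]
wrist_force: [-1.0, 1.0, -0.2]
opening: 13.9
finger_force: 30.0
```

Request:
send_rows:
  rows:
    - [0, 0, 0, -0.01, 0, 0, 0]
    - [0, 0, 0, -0.03, 0, 0, 0]
    - [0, 0, 0, -0.055, 0, 0, 0]
    - [0, 0, 0, -0.08, 0, 0, 0]
    - [0, 0.005, 0, -0.105, 0, 0, 0]
    - [0, 0.02, -0.005, -0.125, 0, 0, 0]
    - [0, 0.045, -0.01, -0.14, 0, 0, 0]
    - [0, 0.075, -0.015, -0.145, 0, 0, 0]

```text
time_s: 4.87
ee_pos: [447.2, -233.0, 342.5]
tool_rot: [2.22, 2.217, 0.0]
wrist_force: [1.0, 0.3, -5.6]
opening: 13.7
finger_force: 30.0
```

Request:
send_rows:
  rows:
    - [0, 0.035, -0.005, 0, 0, 0, 0]
    - [0, 0.07, -0.01, 0, 0, 0, 0]
    - [0, 0.105, -0.01, 0, 0, 0, 0]
    - [0, 0.14, -0.01, 0, 0, 0, 0]
    - [0, 0.175, -0.01, 0, 0, 0, 0]
    - [0, 0.21, -0.01, 0, 0, 0, 0]
    - [0, 0.245, -0.01, 0, 0, 0, 0]
    - [0, 0.28, -0.01, 0, 0, 0, 0]

```text
time_s: 5.53
ee_pos: [436.0, 49.3, 339.4]
tool_rot: [-2.221, -2.221, 0.0]
wrist_force: [1.4, 0.4, -6.7]
opening: 13.9
finger_force: 30.0
```

Request:
send_rows:
  rows:
    - [0, 0.035, 0, 0, 0, 0, 0]
    - [0, 0.07, 0, 0, 0, 0, 0]
    - [0, 0.105, 0, 0, 0, 0, 0]
    - [0, 0.14, 0, 0, 0, 0, 0]
    - [0, 0.175, 0.005, 0, 0, 0, 0]
    - [0, 0.21, 0.01, 0, 0, 0, 0]
    - [0, 0.24, 0.015, 0, 0, 0, 0]
    - [0, 0.26, 0.02, 0, 0, 0, 0]

```text
time_s: 6.2
ee_pos: [455.8, 310.3, 338.9]
tool_rot: [-2.217, -2.223, 0.001]
wrist_force: [-0.2, -1.2, -6.9]
opening: 13.6
finger_force: 30.0
```

```bash
python3 - <<'E'
from h import *
s=st(); print(s["ee_pos"],s["opening"],s["finger_force"],s["wrist_force"])
look("scene",[("mat",(470,325),120,-5,12,45),("shmat",(470,325),20,-5,12,45)])
rel([469,326,144],0)
E
```

```text
[455.76283425 310.34971932 338.93552781] 13.593816069665204 29.996810853481293 [-0.20969337 -1.2185245  -6.87623114]
scene mat 2806 rect [469.7 330.1] [156.9 158.6] 4.2 mean [466.4 333.9   4.9] circ [467.9 330.7] 80.5
scene shmat 158 rect [470.4 327. ] [35.7 35.3] 11.9 mean [469.6 326.4   4.7] circ [469.9 325.7] 19.1
shift [0.0133 0.013  0.1946] toolY yaw 0.2
rz 0.2
```

Request:
send_rows:
  rows:
    - [0, 0.013, 0.013, 0.03, 0, 0, 0]
    - [0, 0.013, 0.013, 0.065, 0, 0, 0]
    - [0, 0.013, 0.013, 0.1, 0, 0, 0]
    - [0, 0.013, 0.013, 0.135, 0, 0, 0]
    - [0, 0.013, 0.013, 0.165, 0, 0, 0]
    - [0, 0.013, 0.013, 0.183, 0, 0, 0]
    - [0, 0.013, 0.013, 0.19, 0, 0, 0]
    - [0, 0.013, 0.013, 0.193, 0, 0, 0]

```text
time_s: 6.92
ee_pos: [468.9, 320.2, 145.4]
tool_rot: [-2.22, -2.221, 0.004]
wrist_force: [0.6, 0.7, -6.0]
opening: 13.6
finger_force: 30.0
```

```bash
python3 - <<'E'
from h import *
s=st(); print(s["ee_pos"],s["opening"],s["finger_force"],s["wrist_force"])
E
```

```text
[468.91394835 320.18165747 145.37609824] 13.588242792623722 29.99934196472168 [ 0.581796    0.74613817 -5.97037119]
```

Request:
send_rows:
  rows:
    - [0, 0.003, 0, 0.002, 0, 0, 0]
    - [0, 0.003, 0, 0.002, 0, 0, 0]
    - [0.06, 0.003, 0, 0.002, 0, 0, 0]
    - [0.06, 0.003, 0, 0.002, 0, 0, 0]
    - [0.06, 0.003, 0, 0.002, 0, 0, 0]
    - [0.06, 0.003, 0, 0.002, 0, 0, 0]
    - [0.06, 0.003, 0, 0.002, 0, 0, 0]
    - [0.06, 0.003, 0, -0.01, 0, 0, 0]

```text
time_s: 7.58
ee_pos: [468.5, 322.8, 155.1]
tool_rot: [-2.22, -2.221, 0.006]
wrist_force: [-0.5, 0.3, 0.2]
opening: 50.0
finger_force: 0.0
```

Request:
send_rows:
  rows:
    - [0.06, 0, 0, -0.03, 0, 0, 0]
    - [0.06, 0, 0, -0.065, 0, 0, 0]
    - [0.06, -0.01, 0.005, -0.1, 0, 0, 0]
    - [0.06, -0.045, 0.01, -0.115, 0, 0, 0]
    - [0.06, -0.08, 0.015, -0.125, 0, 0, 0]
    - [0.06, -0.115, 0.02, -0.13, 0, 0, 0]
    - [0.06, -0.15, 0.025, -0.13, 0, 0, 0]
    - [0.06, -0.185, 0.03, -0.13, 0, 0, 0]

```text
time_s: 8.25
ee_pos: [500.1, 137.0, 288.6]
tool_rot: [2.219, 2.221, 0.003]
wrist_force: [0.9, -0.7, -0.5]
opening: 60.0
finger_force: 0.0
```

```bash
python3 - <<'E'
from h import *
s=st(); print(s["time_s"],s["ee_pos"],s["opening"],s["wrist_force"])
look("scene",[("mat",(470,325),120,-5,12,45),("lid",(470,325),70,96,112,256),("bar",(470,325),70,136,160,256),("jawh",(503,-12),50,162,175,256)])
look("side",[("mat",(470,325),120,-5,12,45),("lid",(470,325),70,96,112,256),("bar",(470,325),70,136,160,256),("jawh",(503,-12),50,162,175,256)])
look("wrist",[("jawh",(503,-12),50,162,175,256)])
rel([503.5,-12,250],2.5)
E
```

```text
8.25 [500.11752778 136.9611122  288.5854557 ] 59.99490192100111 [ 0.94872686 -0.70997844 -0.5045932 ]
scene mat 1286 rect [479.7 337.7] [135.7 158.2] 33.6 mean [488.3 351.9   4.9] circ [469.7 331.4] 80.2
scene lid 794 rect [473.1 330.3] [86.2 88.6] 54.7 mean [482.4 330.4 102.6] circ [471.9 328.6] 46.4
scene bar 207 rect [472.7 331.5] [14.  72.6] 0.3 mean [474.  331.8 150.7] circ [475.5 331.5] 36.4
scene jawh 54 rect [504.9  -7.7] [10.4 40.6] 3.7 mean [504.1  -6.4 170.1] circ [505.2  -7.7] 20.3
side mat 1004 rect [464.2 313.5] [144.2 161.7] 63.1 mean [455.6 304.1   3.4] circ [469.6 322.3] 82.4
side lid 497 rect [472.2 320.9] [85.1 88.3] 49.7 mean [468.6 317.7 101.2] circ [476.  324.6] 48.0
side bar 110 rect [472.7 319.8] [13.8 71. ] 2.3 mean [471.3 317.5 148.5] circ [470.4 319.7] 35.5
side jawh 81 rect [503.2 -14.1] [ 9.8 39.1] 1.2 mean [502.5 -15.9 168.5] circ [503.2 -14.1] 19.6
wrist jawh 43 rect [503.8  12.3] [ 2.4 10.1] 82.4 mean [503.9  12.3 165.9] circ [503.7  11.4] 5.0
shift [-0.1486  0.0037  0.0377] toolY yaw -0.2
rz -2.7
```

Request:
send_rows:
  rows:
    - [0.06, -0.03, 0.004, 0, 0, 0, -2.5]
    - [0.06, -0.06, 0.004, 0, 0, 0, -2.5]
    - [0.06, -0.09, 0.004, 0, 0, 0, -2.5]
    - [0.06, -0.12, 0.004, 0, 0, 0, -2.5]
    - [0.06, -0.14, 0.004, 0.02, 0, 0, -2.5]
    - [0.06, -0.149, 0.004, 0.04, 0, 0, -2.5]
    - [0.06, -0.149, 0.004, 0.045, 0, 0, -2.5]
    - [0.06, -0.149, 0.004, 0.045, 0, 0, -2.5]

```text
time_s: 9.07
ee_pos: [503.0, -9.5, 240.2]
tool_rot: [-2.169, -2.268, 0.002]
wrist_force: [-0.1, 1.0, 0.3]
opening: 60.0
finger_force: 0.0
```

```bash
python3 - <<'E'
from h import *
look("wrist",[("jawh",(503.5,-12),40,162,175,256)]+[("pot%d"%i,(581,y),30,160,170,256) for i,y in enumerate([-103,-40,24,88])],"w2.png")
rel([503.7,-12,148],2.5); print(st()["ee_pos"])
E
```

```text
wrist jawh 1034 rect [503.8  -8.8] [11.  43.4] 2.9 mean [503.8  -7.8 170.2] circ [504.9  -8.7] 21.8
wrist pot0 none 0
wrist pot1 1695 rect [587.6 -35. ] [26.8 39.8] 35.0 mean [585.7 -34.8 165.5] circ [582.7 -38.2] 20.1
wrist pot2 none 0
wrist pot3 3307 rect [577.   89.7] [38.5 38.6] 45.1 mean [576.7  89.8 165.6] circ [577.1  89.8] 19.8
shift [-0.0027 -0.0001  0.0936] toolY yaw 2.6
rz 0.1
[503.76914018  -9.37107997 241.64357471]
```

View pics/w2.png

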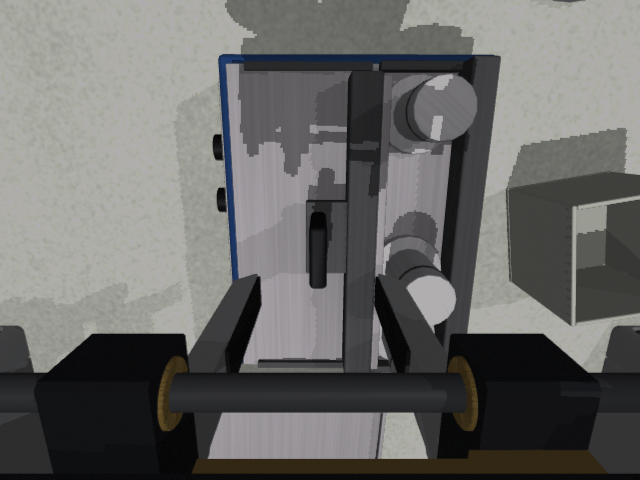

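Handle plate is centred between the fingers at (317,250). Pots are visible at (440,105) and (430,295).

Request:
send_rows:
  rows:
    - [0.036, -0.001, 0, 0.025, 0, 0, 0]
    - [0.036, -0.001, 0, 0.05, 0, 0, 0]
    - [0.036, -0.001, 0, 0.075, 0, 0, 0]
    - [0.03, -0.001, 0, 0.088, 0, 0, 0]
    - [0.0, -0.001, 0, 0.093, 0, 0, 0]
    - [0.0, -0.001, 0, 0.093, 0, 0, 0]
    - [0.0, -0.001, 0, 0.093, 0, 0, 0]
    - [0.0, -0.001, 0, 0.093, 0, 0, 0]

```text
time_s: 9.78
ee_pos: [503.1, -11.2, 150.2]
tool_rot: [-2.169, -2.269, 0.004]
wrist_force: [-7.6, 0.1, 3.5]
opening: 12.1
finger_force: 30.0
```

Request:
send_rows:
  rows:
    - [0, 0, 0, 0, 0, 0, 0]
    - [0, 0, 0, 0, 0, 0, 0]
    - [0, 0, 0, 0, 0, 0, 0]
    - [0, 0, 0, 0, 0, 0, 0]
    - [0, 0, 0, 0, 0, 0, 0]
    - [0, 0, 0, 0, 0, 0, 0]
    - [0, 0, 0, 0, 0, 0, 0]
    - [0, 0, 0, 0, 0, 0, 0]

```text
time_s: 10.45
ee_pos: [503.1, -11.2, 150.2]
tool_rot: [-2.17, -2.269, 0.003]
wrist_force: [-8.3, 1.2, 4.7]
opening: 11.7
finger_force: 30.0
```

```bash
python3 - <<'E'
from h import *
s=st(); print(s["time_s"],s["ee_pos"],s["opening"],s["finger_force"],s["wrist_force"]); rel(s["ee_pos"]-31*np.array([np.cos(np.radians(2.4)),np.sin(np.radians(2.4)),0]))
E
```

```text
10.45 [503.101948   -11.19183887 150.18812997] 11.712929769430502 29.990589022636414 [-8.27266628  1.21652078  4.74065547]
shift [ 0.0001 -0.031   0.0001] toolY yaw 2.5
```

Request:
send_rows:
  rows:
    - [0, 0, -0.004, 0, 0, 0, 0]
    - [0, 0, -0.009, 0, 0, 0, 0]
    - [0, 0, -0.014, 0, 0, 0, 0]
    - [0, 0, -0.019, 0, 0, 0, 0]
    - [0, 0, -0.024, 0, 0, 0, 0]
    - [0, 0, -0.028, 0, 0, 0, 0]
    - [0, 0, -0.03, 0, 0, 0, 0]
    - [0, 0, -0.031, 0, 0, 0, 0]

```text
time_s: 11.12
ee_pos: [474.2, -12.5, 150.2]
tool_rot: [2.17, 2.268, 0.005]
wrist_force: [5.2, 2.3, -2.6]
opening: 11.6
finger_force: 30.0
```

Request:
send_rows:
  rows:
    - [0, 0, -0.001, 0, 0, 0, 0]
    - [0, 0, -0.002, 0, 0, 0, 0]
    - [0, 0, -0.003, 0, 0, 0, 0]
    - [0, 0, -0.004, 0, 0, 0, 0]
    - [0, 0, -0.004, 0, 0, 0, 0]
    - [0, 0, -0.004, 0, 0, 0, 0]
    - [0, 0, -0.004, 0, 0, 0, 0]
    - [0, 0, -0.004, 0, 0, 0, 0]

```text
time_s: 11.78
ee_pos: [473.0, -12.5, 150.2]
tool_rot: [2.167, 2.263, 0.014]
wrist_force: [18.2, 4.8, -11.4]
opening: 12.0
finger_force: 30.1
```

Request:
send_rows:
  rows:
    - [0.05, 0, 0.002, 0, 0, 0, 0]
    - [0.05, 0, 0.002, 0, 0, 0, 0]
    - [0.05, 0, 0.002, 0, 0, 0, 0]
    - [0.05, 0, 0.002, 0, 0, 0, 0]
    - [0.05, 0, 0.002, -0.02, 0, 0, 0]
    - [0.06, 0, 0.002, -0.05, 0, 0, 0]
    - [0.07, 0, 0.002, -0.08, 0, 0, 0]
    - [0.07, 0, 0.002, -0.115, 0, 0, 0]

```text
time_s: 12.45
ee_pos: [470.0, -12.9, 264.1]
tool_rot: [-2.171, -2.268, 0.002]
wrist_force: [0.9, -1.1, 0.4]
opening: 61.9
finger_force: 0.0
```

```bash
python3 - <<'E'
from h import *
it=[("jawh",(473.5,-12),40,162,175,256)]+[("pot%d"%i,(581,y),33,155,170,256) for i,y in enumerate([-103,-40,24,88])]
look("wrist",it);look("scene",it);look("side",it)
s=st();print(s["ee_pos"]); rel([583,-103,265],2.5)
E
```

```text
wrist jawh 867 rect [474.1 -10.1] [11.2 43.7] 2.5 mean [473.9  -8.9 170.2] circ [474.5 -10. ] 21.9
wrist pot0 218 rect [581.2 -86.5] [17.9 14.2] 57.4 mean [579.9 -86.  163.2] circ [583.3 -87.9] 10.0
wrist pot1 2048 rect [582.6 -37.9] [37.9 39.4] 39.6 mean [581.3 -36.6 165.1] circ [582.2 -38.2] 20.2
wrist pot2 none 0
wrist pot3 2908 rect [576.8  89.7] [38.3 39. ] 74.8 mean [575.8  89.6 165.3] circ [577.   90.4] 20.2
scene jawh 55 rect [473.4  -8.5] [12.6 37.5] 6.9 mean [474.1  -7.6 170.1] circ [474.1  -8.4] 18.8
scene pot0 127 rect [584.3 -99.5] [37.5 35.7] 56.9 mean [586.6 -98.2 165.1] circ [ 585.7 -101.3] 20.1
scene pot1 137 rect [582.5 -36.7] [36.1 32.5] 58.1 mean [583.8 -34.5 165.1] circ [582.  -36.9] 19.5
scene pot2 none 0
scene pot3 171 rect [576.8  90.9] [36.  33.6] 60.9 mean [577.6  92.3 165.1] circ [577.   90.8] 19.1
side jawh 89 rect [472.7 -16.8] [11.5 40.2] 3.8 mean [472.7 -18.3 168.3] circ [476.  -16.6] 20.1
side pot0 222 rect [ 584.  -106.3] [36.9 36. ] 0.4 mean [ 583.4 -108.5  163.8] circ [ 584.7 -105.2] 19.7
side pot1 198 rect [582.4 -44.5] [33.9 35.4] 53.7 mean [581.  -46.7 163.5] circ [582.6 -43.8] 19.2
side pot2 none 0
side pot3 130 rect [573.3  81.7] [29.6 34.8] 26.0 mean [572.   79.4 162.8] circ [575.7  83.6] 19.1
[472.53269758 -13.5089295  267.12944341]
shift [-0.0943  0.1064  0.003 ] toolY yaw 2.5
rz 0.0
```

Request:
send_rows:
  rows:
    - [0.075, -0.024, 0.027, 0, 0, 0, 0]
    - [0.075, -0.048, 0.054, 0, 0, 0, 0]
    - [0.075, -0.072, 0.081, 0, 0, 0, 0]
    - [0.075, -0.09, 0.103, 0, 0, 0, 0]
    - [0.075, -0.093, 0.108, 0.01, 0, 0, 0]
    - [0.075, -0.093, 0.108, 0.04, 0, 0, 0]
    - [0.075, -0.093, 0.108, 0.06, 0, 0, 0]
    - [0.075, -0.093, 0.108, 0.06, 0, 0, 0]

```text
time_s: 13.27
ee_pos: [578.9, -99.6, 196.5]
tool_rot: [-2.164, -2.262, 0.008]
wrist_force: [-0.6, 0.5, -1.3]
opening: 75.0
finger_force: 0.0
```

```bash
python3 - <<'E'
from h import *
look("wrist",[("pot0",(584,-102),40,155,170,256)]); s=st();print(s["ee_pos"],s["opening"]); rel([584,-102,146],2.5)
E
```

```text
wrist pot0 3551 rect [ 585.7 -100.8] [38.4 38.8] 42.0 mean [585.6 -99.5 165.3] circ [ 585.7 -101. ] 19.9
[ 580.26586706 -100.0257622   199.43662103] 75.27375318837349
shift [-0.0023  0.004   0.0534] toolY yaw 2.5
rz 0.0
```

Request:
send_rows:
  rows:
    - [0.075, -0.001, 0.004, 0.02, 0, 0, 0]
    - [0.075, -0.001, 0.004, 0.04, 0, 0, 0]
    - [0.075, -0.001, 0.004, 0.052, 0, 0, 0]
    - [0.0, -0.001, 0.004, 0.052, 0, 0, 0]
    - [0.0, -0.001, 0.004, 0.052, 0, 0, 0]
    - [0.0, -0.001, 0.004, 0.052, 0, 0, 0]
    - [0.0, -0.001, 0.004, 0.052, 0, 0, 0]
    - [0.0, -0.001, 0.004, 0.052, 0, 0, 0]

```text
time_s: 13.98
ee_pos: [587.6, -102.2, 153.0]
tool_rot: [2.171, 2.268, 0.001]
wrist_force: [-4.7, 0.4, 3.0]
opening: 44.9
finger_force: 1.9
```

Request:
send_rows:
  rows:
    - [0.0, 0, 0, 0, 0, 0, 0]
    - [0.0, 0, 0, 0, 0, 0, 0]
    - [0.0, 0, 0, 0, 0, 0, 0]
    - [0.0, 0, 0, 0, 0, 0, 0]
    - [0.0, 0, 0, 0, 0, 0, 0]
    - [0.0, 0, 0, 0, 0, 0, 0]
    - [0.0, 0, 0, 0, 0, 0, 0]
    - [0.0, 0, 0, 0, 0, 0, 0]

```text
time_s: 14.65
ee_pos: [586.8, -102.3, 152.6]
tool_rot: [-2.172, -2.27, 0.001]
wrist_force: [-5.3, 0.2, 6.6]
opening: 39.6
finger_force: 30.0
```

```bash
python3 - <<'E'
from h import *
s=st();print(s["ee_pos"],s["opening"],s["finger_force"],s["wrist_force"]); rel([478,-392,111],0)
E
```

```text
[ 586.79196802 -102.27083363  152.64726904] 39.62366157217854 29.98084008693695 [-5.25682241  0.16163333  6.59773143]
shift [-0.2846 -0.1214  0.0419] toolY yaw 2.5
rz 2.5
```

Request:
send_rows:
  rows:
    - [0, 0, 0, -0.008, 0, 0, 0]
    - [0, 0, 0, -0.025, 0, 0, 0]
    - [0, 0, 0, -0.05, 0, 0, 0]
    - [0, -0.015, -0.005, -0.07, 0, 0, 0]
    - [0, -0.04, -0.016, -0.08, 0, 0, 1]
    - [0, -0.072, -0.03, -0.08, 0, 0, 2]
    - [0, -0.105, -0.045, -0.08, 0, 0, 2.5]
    - [0, -0.138, -0.06, -0.08, 0, 0, 2.5]

```text
time_s: 15.32
ee_pos: [532.7, -243.5, 231.9]
tool_rot: [2.22, 2.222, 0.001]
wrist_force: [0.5, -0.2, -2.8]
opening: 39.5
finger_force: 30.0
```

Request:
send_rows:
  rows:
    - [0, -0.035, -0.009, 0, 0, 0, 0]
    - [0, -0.07, -0.02, 0, 0, 0, 0]
    - [0, -0.1, -0.031, 0.005, 0, 0, 0]
    - [0, -0.125, -0.042, 0.02, 0, 0, 0]
    - [0, -0.14, -0.05, 0.045, 0, 0, 0]
    - [0, -0.147, -0.055, 0.07, 0, 0, 0]
    - [0, -0.147, -0.055, 0.085, 0, 0, 0]
    - [0, -0.147, -0.055, 0.085, 0, 0, 0]

```text
time_s: 15.98
ee_pos: [475.9, -387.9, 141.7]
tool_rot: [-2.217, -2.214, -0.002]
wrist_force: [-0.2, 1.0, -2.8]
opening: 39.7
finger_force: 30.0
```

```bash
python3 - <<'E'
from h import *
s=st();print(s["ee_pos"],s["opening"],s["finger_force"],s["wrist_force"],s["tool_rot"]); rel([478,-390,118],0)
look("wrist",[("tray",(478,-326),160,61,70,256),("floor",(478,-326),160,50,59,256)],"w3.png")
E
```

```text
[ 475.8629932  -387.86118421  141.71565044] 39.707968044041664 29.955837428569794 [-0.24564849  0.96290881 -2.76973213] [-2.21687921e+00 -2.21432553e+00 -1.76715084e-03]
shift [-0.0023  0.0023  0.0237] toolY yaw -0.1
rz -0.1
wrist tray 5412 rect [ 477.7 -332.6] [202.9 220. ] 89.9 mean [ 477.9 -336.9   65.1] circ [ 477.9 -332.8] 148.4
wrist floor 89166 rect [ 477.4 -329.6] [202.7 213.7] 89.8 mean [ 478.1 -310.9   55.7] circ [ 477.4 -329.9] 146.2
```

View pics/w3.png

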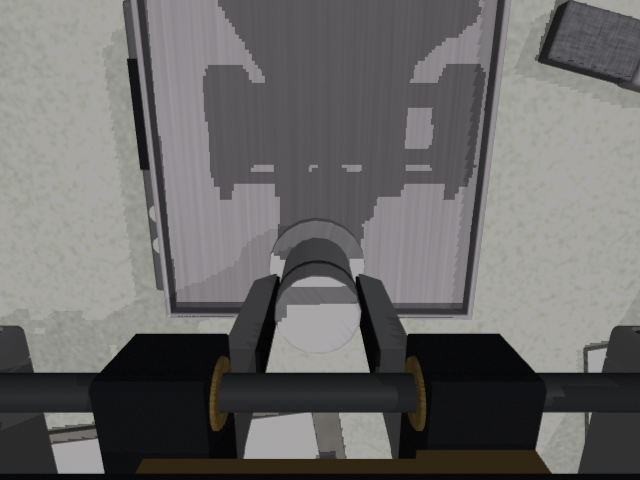

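The pot is held over the tray with its foot at (318,260), inside the rim whose near edge is at row 305. Lower and release.

Request:
send_rows:
  rows:
    - [0, 0, 0.002, 0.01, 0, 0, 0]
    - [0, 0, 0.002, 0.018, 0, 0, 0]
    - [0, 0, 0.002, 0.022, 0, 0, 0]
    - [0, 0, 0.002, 0.024, 0, 0, 0]
    - [0, 0, 0.002, 0.024, 0, 0, 0]
    - [0, 0, 0.002, 0.024, 0, 0, 0]
    - [0, 0, 0.002, 0.024, 0, 0, 0]
    - [0, 0, 0.002, 0.024, 0, 0, 0]

```text
time_s: 16.7
ee_pos: [480.4, -389.8, 123.1]
tool_rot: [2.22, 2.221, -0.0]
wrist_force: [-0.1, 0.7, -3.1]
opening: 39.4
finger_force: 30.0
```

Request:
send_rows:
  rows:
    - [0.065, 0, 0, 0, 0, 0, 0]
    - [0.065, 0, 0, 0, 0, 0, 0]
    - [0.065, 0, 0, 0, 0, 0, 0]
    - [0.065, 0, 0, 0, 0, 0, 0]
    - [0.065, 0, 0, -0.02, 0, 0, 0]
    - [0.065, 0, 0, -0.05, 0, 0, 0]
    - [0.065, 0, 0, -0.085, 0, 0, 0]
    - [0.065, 0, 0, -0.12, 0, 0, 0]

```text
time_s: 17.37
ee_pos: [479.9, -389.2, 243.6]
tool_rot: [-2.22, -2.221, -0.0]
wrist_force: [0.6, -1.4, 0.4]
opening: 65.2
finger_force: 0.0
```

```bash
python3 - <<'E'
from h import *
it=[("p0tray",(478,-390),40,122,136,256)]+[("pot%d"%i,(581,y),33,155,170,256) for i,y in enumerate([-103,-40,24,88])]+[("can",(472,326),70,96,112,256)]
look("scene",it);look("side",it); look("wrist",it[:1])
s=st();print(s["ee_pos"],s["opening"]); rel([583,-39,240],2.5)
E
```

```text
scene p0tray 91 rect [ 481.  -384.8] [33.6 37. ] 43.2 mean [ 480.5 -384.2  130.4] circ [ 480.6 -386.4] 19.4
scene pot0 none 0
scene pot1 153 rect [582.  -36.9] [37.8 34.9] 44.7 mean [583.2 -35.2 165. ] circ [583.1 -37. ] 20.2
scene pot2 none 0
scene pot3 174 rect [576.7  91.4] [35.3 33.6] 57.8 mean [577.7  92.6 165. ] circ [576.8  91.6] 20.0
scene can 787 rect [473.5 331.5] [86.5 89.3] 51.9 mean [481.9 331.3 102.7] circ [472.6 328.2] 46.4
side p0tray 443 rect [ 479.6 -392.8] [37.4 36.2] 14.6 mean [ 478.6 -393.5  129.7] circ [ 479.6 -392.6] 19.6
side pot0 none 0
side pot1 200 rect [582.1 -42.9] [36.  35.7] 1.8 mean [580.8 -45.8 163.8] circ [582.8 -42.4] 20.1
side pot2 none 0
side pot3 168 rect [577.7  84. ] [36.5 35.2] 31.5 mean [575.5  81.4 163.4] circ [576.5  84.5] 19.1
side can 503 rect [474.  321.2] [86.8 85.5] 34.3 mean [469.6 316.5 101.1] circ [473.4 323.4] 48.3
wrist p0tray 1760 rect [ 480.9 -388.4] [38.  38.8] 17.3 mean [ 481.  -387.7  130.5] circ [ 480.8 -388.6] 19.9
[ 481.54996192 -391.10537836  246.99107822] 64.7557494231441
shift [0.3521 0.1016 0.0054] toolY yaw 0.0
rz -2.5
```

Request:
send_rows:
  rows:
    - [0.075, 0.03, 0.009, 0, 0, 0, -1]
    - [0.075, 0.068, 0.02, 0, 0, 0, -2.5]
    - [0.075, 0.106, 0.031, 0, 0, 0, -2.5]
    - [0.075, 0.144, 0.042, 0, 0, 0, -2.5]
    - [0.075, 0.182, 0.053, 0, 0, 0, -2.5]
    - [0.075, 0.22, 0.064, 0, 0, 0, -2.5]
    - [0.075, 0.258, 0.075, 0, 0, 0, -2.5]
    - [0.075, 0.296, 0.086, 0, 0, 0, -2.5]

```text
time_s: 18.18
ee_pos: [565.4, -91.3, 240.8]
tool_rot: [-2.171, -2.268, 0.002]
wrist_force: [0.5, -1.0, -0.5]
opening: 75.4
finger_force: 0.0
```

Request:
send_rows:
  rows:
    - [0.075, 0.028, 0.007, 0, 0, 0, 0]
    - [0.075, 0.048, 0.013, 0, 0, 0, 0]
    - [0.075, 0.056, 0.013, 0, 0, 0, 0]
    - [0.075, 0.056, 0.013, 0.02, 0, 0, 0]
    - [0.075, 0.056, 0.013, 0.035, 0, 0, 0]
    - [0.075, 0.056, 0.013, 0.04, 0, 0, 0]
    - [0.075, 0.056, 0.013, 0.04, 0, 0, 0]
    - [0.075, 0.056, 0.013, 0.04, 0, 0, 0]

```text
time_s: 18.85
ee_pos: [576.3, -37.6, 202.3]
tool_rot: [-2.172, -2.268, 0.001]
wrist_force: [0.3, -0.6, 0.6]
opening: 75.1
finger_force: 0.0
```

```bash
python3 - <<'E'
from h import *
look("wrist",[("pot1",(583,-39),40,155,170,256)]); s=st();print(s["ee_pos"],s["opening"]); rel([583,-38.5,148],2.5)
E
```

```text
wrist pot1 3379 rect [583.1 -37.9] [38.3 39.2] 16.5 mean [583.1 -36.7 165.3] circ [583.3 -38.1] 20.0
[576.80470524 -37.60256478 203.09484421] 75.13256648392993
shift [-0.0011  0.0061  0.0551] toolY yaw 2.5
rz -0.0
```

Request:
send_rows:
  rows:
    - [0.075, -0.001, 0.006, 0.02, 0, 0, 0]
    - [0.075, -0.001, 0.006, 0.04, 0, 0, 0]
    - [0.075, -0.001, 0.006, 0.053, 0, 0, 0]
    - [0.0, -0.001, 0.006, 0.053, 0, 0, 0]
    - [0.0, -0.001, 0.006, 0.053, 0, 0, 0]
    - [0.0, -0.001, 0.006, 0.053, 0, 0, 0]
    - [0.0, -0.001, 0.006, 0.053, 0, 0, 0]
    - [0.0, -0.001, 0.006, 0.053, 0, 0, 0]

```text
time_s: 19.57
ee_pos: [583.4, -37.9, 151.0]
tool_rot: [2.171, 2.268, 0.002]
wrist_force: [-0.7, 0.9, -0.3]
opening: 45.2
finger_force: 0.0
```

Request:
send_rows:
  rows:
    - [0.0, 0, 0, 0, 0, 0, 0]
    - [0.0, 0, 0, 0, 0, 0, 0]
    - [0.0, 0, 0, 0, 0, 0, 0]
    - [0.0, 0, 0, 0, 0, 0, 0]
    - [0.0, 0, 0, 0, 0, 0, 0]
    - [0.0, 0, 0, -0.01, 0, 0, 0]
    - [0.0, 0, 0, -0.03, 0, 0, 0]
    - [0.0, 0, 0, -0.055, 0, 0, 0]

```text
time_s: 20.23
ee_pos: [580.9, -37.2, 202.8]
tool_rot: [-2.169, -2.266, 0.004]
wrist_force: [0.7, -0.3, -2.1]
opening: 39.3
finger_force: 30.0
```

```bash
python3 - <<'E'
from h import *
s=st();print(s["ee_pos"],s["opening"],s["finger_force"],s["wrist_force"]); rel([480,-322,215],0)
E
```

```text
[580.91330048 -37.22595897 202.76818317] 39.31059243076627 29.998721480369568 [ 0.71575261 -0.26737934 -2.07148186]
shift [-0.28   -0.1134 -0.0121] toolY yaw 2.5
rz 2.5
```

Request:
send_rows:
  rows:
    - [0, -0.01, -0.004, -0.015, 0, 0, 0]
    - [0, -0.04, -0.016, -0.02, 0, 0, 1]
    - [0, -0.075, -0.03, -0.02, 0, 0, 2]
    - [0, -0.11, -0.044, -0.02, 0, 0, 2.5]
    - [0, -0.145, -0.058, -0.02, 0, 0, 2.5]
    - [0, -0.18, -0.072, -0.02, 0, 0, 2.5]
    - [0, -0.215, -0.086, -0.02, 0, 0, 2.5]
    - [0, -0.245, -0.1, -0.02, 0, 0, 2.5]

```text
time_s: 20.9
ee_pos: [492.4, -288.7, 224.4]
tool_rot: [-2.222, -2.221, 0.0]
wrist_force: [0.3, -1.2, -1.7]
opening: 39.4
finger_force: 30.0
```

Request:
send_rows:
  rows:
    - [0, -0.023, -0.008, 0.01, 0, 0, 0]
    - [0, -0.034, -0.011, 0.03, 0, 0, 0]
    - [0, -0.037, -0.011, 0.06, 0, 0, 0]
    - [0, -0.037, -0.011, 0.08, 0, 0, 0]
    - [0, -0.037, -0.011, 0.09, 0, 0, 0]
    - [0, -0.037, -0.011, 0.095, 0, 0, 0]
    - [0, -0.037, -0.011, 0.095, 0, 0, 0]
    - [0, -0.037, -0.011, 0.095, 0, 0, 0]

```text
time_s: 21.57
ee_pos: [483.2, -324.1, 130.7]
tool_rot: [2.219, 2.221, 0.0]
wrist_force: [-0.4, -1.0, -2.0]
opening: 39.6
finger_force: 30.0
```

```bash
python3 - <<'E'
from h import *
s=st();print(s["ee_pos"],s["opening"],s["finger_force"],s["wrist_force"]); rel([480,-322,116],0)
E
```

```text
[ 483.20038048 -324.1224167   130.74168434] 39.62328293441193 29.998868107795715 [-0.41614932 -1.00601578 -2.00191984]
shift [ 0.0021 -0.0032  0.0147] toolY yaw 0.0
rz 0.0
```

Request:
send_rows:
  rows:
    - [0, 0.001, -0.002, 0.006, 0, 0, 0]
    - [0, 0.001, -0.002, 0.011, 0, 0, 0]
    - [0, 0.001, -0.002, 0.013, 0, 0, 0]
    - [0, 0.001, -0.002, 0.014, 0, 0, 0]
    - [0, 0.001, -0.002, 0.015, 0, 0, 0]
    - [0, 0.001, -0.002, 0.016, 0, 0, 0]
    - [0, 0.001, -0.002, 0.016, 0, 0, 0]
    - [0, 0.001, -0.002, 0.016, 0, 0, 0]

```text
time_s: 22.23
ee_pos: [480.5, -322.8, 115.7]
tool_rot: [-2.22, -2.221, 0.001]
wrist_force: [-5.5, 3.7, 10.4]
opening: 39.5
finger_force: 30.0
```

Request:
send_rows:
  rows:
    - [0.065, 0, 0, 0, 0, 0, 0]
    - [0.065, 0, 0, 0, 0, 0, 0]
    - [0.065, 0, 0, 0, 0, 0, 0]
    - [0.065, 0, 0, 0, 0, 0, 0]
    - [0.065, 0, 0, -0.02, 0, 0, 0]
    - [0.065, 0, 0, -0.05, 0, 0, 0]
    - [0.065, 0, 0, -0.085, 0, 0, 0]
    - [0.065, 0, 0, -0.12, 0, 0, 0]

```text
time_s: 22.9
ee_pos: [480.1, -322.5, 234.2]
tool_rot: [-2.22, -2.221, -0.0]
wrist_force: [1.0, -0.4, -0.5]
opening: 65.2
finger_force: 0.0
```

```bash
python3 - <<'E'
from h import *
it=[("p0tray",(480,-390),32,122,136,256),("p1tray",(480,-324),32,122,136,256)]+[("pot3",(577,89),40,155,170,256)]+[("can",(472,326),70,96,112,256)]
look("scene",it);look("side",it); look("wrist",it[:2])
s=st();print(s["ee_pos"],s["opening"]); rel([577,89,240],2.5)
E
```

```text
scene p0tray 91 rect [ 479.8 -386.8] [35.8 35. ] 17.8 mean [ 481.6 -384.4  130. ] circ [ 480.4 -388.8] 21.0
scene p1tray 95 rect [ 479.9 -319.6] [33.9 37.6] 4.5 mean [ 482.4 -318.8  130.3] circ [ 478.7 -320.6] 21.7
scene pot3 166 rect [576.7  91.4] [35.4 33.5] 56.5 mean [578.1  93.2 165. ] circ [577.3  90. ] 19.3
scene can 760 rect [472.7 330.5] [86.7 89.2] 52.8 mean [482.8 330.4 102.7] circ [471.6 328.7] 45.8
side p0tray 443 rect [ 479.7 -392.7] [37.6 36.5] 19.1 mean [ 478.5 -393.4  129.6] circ [ 479.5 -392.5] 19.5
side p1tray 376 rect [ 480.9 -327.2] [37.9 36. ] 20.9 mean [ 479.4 -328.4  129.4] circ [ 480.2 -327. ] 19.6
side pot3 167 rect [576.2  83.2] [36.4 34.5] 2.7 mean [575.7  81.6 163.3] circ [577.1  85.2] 19.4
side can 508 rect [473.1 320.2] [84.  86.5] 43.7 mean [469.2 317.1 101.2] circ [473.2 326.2] 48.3
wrist p0tray 1667 rect [ 481.  -388.3] [39.2 38.1] 82.9 mean [ 481.1 -386.9  130.3] circ [ 481.2 -388.4] 20.2
wrist p1tray 1892 rect [ 481.4 -322.6] [37.9 39. ] 16.4 mean [ 481.4 -322.   130.5] circ [ 481.1 -323. ] 20.0
[ 481.97405203 -324.30089825  237.28411426] 65.13497114002983
shift [ 0.4132  0.0952 -0.0043] toolY yaw 0.0
rz -2.5
```

Request:
send_rows:
  rows:
    - [0.075, 0.03, 0.007, 0, 0, 0, -1]
    - [0.075, 0.068, 0.016, 0, 0, 0, -2.5]
    - [0.075, 0.107, 0.025, 0, 0, 0, -2.5]
    - [0.075, 0.146, 0.034, 0, 0, 0, -2.5]
    - [0.075, 0.185, 0.043, 0, 0, 0, -2.5]
    - [0.075, 0.224, 0.052, 0, 0, 0, -2.5]
    - [0.075, 0.263, 0.061, 0, 0, 0, -2.5]
    - [0.075, 0.302, 0.07, 0, 0, 0, -2.5]

```text
time_s: 23.72
ee_pos: [549.6, -18.7, 231.5]
tool_rot: [-2.17, -2.268, 0.002]
wrist_force: [0.5, -0.2, 0.7]
opening: 75.2
finger_force: 0.0
```

Request:
send_rows:
  rows:
    - [0.075, 0.036, 0.01, 0, 0, 0, 0]
    - [0.075, 0.072, 0.02, 0, 0, 0, 0]
    - [0.075, 0.1, 0.026, 0, 0, 0, 0]
    - [0.075, 0.112, 0.03, 0, 0, 0, 0]
    - [0.075, 0.112, 0.03, 0.015, 0, 0, 0]
    - [0.075, 0.112, 0.03, 0.03, 0, 0, 0]
    - [0.075, 0.112, 0.03, 0.03, 0, 0, 0]
    - [0.075, 0.112, 0.03, 0.03, 0, 0, 0]

```text
time_s: 24.38
ee_pos: [574.3, 91.9, 201.6]
tool_rot: [-2.171, -2.267, 0.004]
wrist_force: [-0.4, -0.9, 0.1]
opening: 75.0
finger_force: 0.0
```

```bash
python3 - <<'E'
from h import *
look("wrist",[("pot3",(577,89),40,155,170,256)]); s=st();print(s["ee_pos"],s["opening"]); rel([577.5,89,149],2.5)
E
```

```text
wrist pot3 3386 rect [577.7  90.7] [38.3 39.2] 33.7 mean [577.7  91.9 165.3] circ [577.4  90.3] 19.9
[575.13580493  91.7934093  202.94685586] 74.55558920562197
shift [-0.0029  0.0023  0.0539] toolY yaw 2.5
rz -0.0
```

Request:
send_rows:
  rows:
    - [0.075, -0.002, 0.003, 0.02, 0, 0, 0]
    - [0.075, -0.002, 0.003, 0.04, 0, 0, 0]
    - [0.075, -0.002, 0.003, 0.053, 0, 0, 0]
    - [0.0, -0.002, 0.003, 0.053, 0, 0, 0]
    - [0.0, -0.002, 0.003, 0.053, 0, 0, 0]
    - [0.0, -0.002, 0.003, 0.053, 0, 0, 0]
    - [0.0, -0.002, 0.003, 0.053, 0, 0, 0]
    - [0.0, -0.002, 0.003, 0.053, 0, 0, 0]

```text
time_s: 25.1
ee_pos: [579.3, 90.5, 152.0]
tool_rot: [2.171, 2.269, 0.002]
wrist_force: [0.4, -0.2, 0.2]
opening: 45.0
finger_force: 0.3
```

Request:
send_rows:
  rows:
    - [0.0, 0, 0, 0, 0, 0, 0]
    - [0.0, 0, 0, 0, 0, 0, 0]
    - [0.0, 0, 0, 0, 0, 0, 0]
    - [0.0, 0, 0, 0, 0, 0, 0]
    - [0.0, 0, 0, 0, 0, 0, 0]
    - [0.0, 0, 0, -0.01, 0, 0, 0]
    - [0.0, 0, 0, -0.03, 0, 0, 0]
    - [0.0, 0, 0, -0.055, 0, 0, 0]

```text
time_s: 25.77
ee_pos: [577.2, 90.6, 204.2]
tool_rot: [-2.17, -2.268, 0.004]
wrist_force: [-0.1, -0.1, -2.0]
opening: 39.7
finger_force: 30.0
```

```bash
python3 - <<'E'
from h import *
s=st();print(s["ee_pos"],s["opening"],s["finger_force"],s["wrist_force"]); rel([480,-258,215],0)
E
```

```text
[577.22833217  90.58041845 204.23700887] 39.703334525039644 29.958293437957764 [-0.07846295 -0.13092695 -1.96783638]
shift [-0.344  -0.1125 -0.0105] toolY yaw 2.5
rz 2.5
```

Request:
send_rows:
  rows:
    - [0, -0.01, -0.003, -0.02, 0, 0, 0]
    - [0, -0.04, -0.013, -0.035, 0, 0, 1]
    - [0, -0.075, -0.024, -0.04, 0, 0, 2]
    - [0, -0.112, -0.036, -0.04, 0, 0, 2.5]
    - [0, -0.149, -0.048, -0.04, 0, 0, 2.5]
    - [0, -0.186, -0.06, -0.04, 0, 0, 2.5]
    - [0, -0.223, -0.072, -0.04, 0, 0, 2.5]
    - [0, -0.26, -0.085, -0.04, 0, 0, 2.5]

```text
time_s: 26.43
ee_pos: [504.4, -174.6, 245.9]
tool_rot: [2.22, 2.221, 0.001]
wrist_force: [1.4, -0.4, -1.4]
opening: 39.4
finger_force: 30.0
```

Request:
send_rows:
  rows:
    - [0, -0.035, -0.01, 0, 0, 0, 0]
    - [0, -0.065, -0.02, 0.005, 0, 0, 0]
    - [0, -0.08, -0.024, 0.025, 0, 0, 0]
    - [0, -0.085, -0.025, 0.055, 0, 0, 0]
    - [0, -0.085, -0.025, 0.085, 0, 0, 0]
    - [0, -0.085, -0.025, 0.105, 0, 0, 0]
    - [0, -0.085, -0.025, 0.11, 0, 0, 0]
    - [0, -0.085, -0.025, 0.11, 0, 0, 0]

```text
time_s: 27.1
ee_pos: [479.2, -257.3, 134.0]
tool_rot: [-2.219, -2.219, 0.0]
wrist_force: [-0.3, 0.2, -1.9]
opening: 39.4
finger_force: 30.0
```

```bash
python3 - <<'E'
from h import *
s=st();print(s["ee_pos"],s["opening"],s["finger_force"],s["wrist_force"]); rel([480,-258,116.5],0)
E
```

```text
[ 479.21775847 -257.27391284  134.0267034 ] 39.39261192056311 29.95883345603943 [-0.34931861  0.22249134 -1.90532816]
shift [-0.0008  0.0008  0.0175] toolY yaw 0.0
rz 0.0
```

Request:
send_rows:
  rows:
    - [0, -0.001, 0.001, 0.007, 0, 0, 0]
    - [0, -0.001, 0.001, 0.012, 0, 0, 0]
    - [0, -0.001, 0.001, 0.015, 0, 0, 0]
    - [0, -0.001, 0.001, 0.017, 0, 0, 0]
    - [0, -0.001, 0.001, 0.018, 0, 0, 0]
    - [0, -0.001, 0.001, 0.019, 0, 0, 0]
    - [0, -0.001, 0.001, 0.019, 0, 0, 0]
    - [0, -0.001, 0.001, 0.019, 0, 0, 0]

```text
time_s: 27.77
ee_pos: [481.2, -259.1, 116.8]
tool_rot: [2.221, 2.222, 0.0]
wrist_force: [0.4, -0.3, -1.8]
opening: 39.2
finger_force: 30.0
```

Request:
send_rows:
  rows:
    - [0.065, 0, 0, 0, 0, 0, 0]
    - [0.065, 0, 0, 0, 0, 0, 0]
    - [0.065, 0, 0, 0, 0, 0, 0]
    - [0.065, 0, 0, 0, 0, 0, 0]
    - [0.065, 0, 0, -0.02, 0, 0, 0]
    - [0.065, 0, 0, -0.05, 0, 0, 0]
    - [0.065, 0, 0, -0.085, 0, 0, 0]
    - [0.065, 0, 0, -0.12, 0, 0, 0]

```text
time_s: 28.43
ee_pos: [480.7, -258.7, 237.6]
tool_rot: [-2.22, -2.221, 0.0]
wrist_force: [0.7, 0.5, 0.0]
opening: 65.3
finger_force: 0.0
```

```bash
python3 - <<'E'
from h import *
it=[("p0tray",(480,-390),32,122,136,256),("p1tray",(480,-324),32,122,136,256),("p3tray",(480,-258),32,122,136,256),("can",(472,326),70,96,112,256)]
look("scene",it,"s5.png");look("side",it); look("wrist",it[:3])
s=st();print(s["time_s"],s["ee_pos"],s["opening"]); rel([474,-11,240],2.5)
E
```

```text
scene p0tray 86 rect [ 482.4 -387.3] [34.2 36.7] 2.1 mean [ 481.3 -384.8  131. ] circ [ 481.2 -387. ] 20.3
scene p1tray 91 rect [ 481.4 -320.2] [35.  35.5] 68.7 mean [ 482.4 -319.2  130.9] circ [ 480.4 -321.5] 19.9
scene p3tray 98 rect [ 481.8 -257.4] [35.8 35.8] 73.6 mean [ 482.2 -256.   130.5] circ [ 480.8 -258.1] 20.3
scene can 793 rect [473.4 330. ] [86.1 89.5] 44.5 mean [481.8 330.7 102.7] circ [472.  329.2] 46.3
side p0tray 439 rect [ 479.9 -392.5] [36.4 36.8] 19.7 mean [ 478.6 -393.6  129.5] circ [ 479.5 -391.8] 19.6
side p1tray 383 rect [ 480.5 -327.3] [36.9 36.4] 28.1 mean [ 479.3 -328.1  129.5] circ [ 480.3 -327. ] 19.4
side p3tray 331 rect [ 481.2 -263.8] [36.3 35.9] 30.4 mean [ 479.6 -265.   129.4] circ [ 480.6 -263.8] 19.0
side can 480 rect [472.9 320.4] [79.  88.2] 47.6 mean [469.8 317.2 101.2] circ [473.5 323.5] 47.4
wrist p0tray 531 rect [ 481.9 -375.7] [14.5 37.2] 85.1 mean [ 481.2 -374.9  129.4] circ [ 481.3 -382.7] 18.6
wrist p1tray 1627 rect [ 481.6 -322.5] [38.  39.3] 14.3 mean [ 481.4 -321.2  130.3] circ [ 481.  -322.5] 19.9
wrist p3tray 1855 rect [ 481.8 -258.9] [38. 39.] 30.2 mean [ 481.8 -258.3  130.5] circ [ 481.9 -258.9] 19.8
28.5833 [ 482.67453493 -260.29499501  240.50760007] 64.84192222799933
shift [ 0.2493 -0.0086 -0.0008] toolY yaw 0.0
rz -2.5
```

View pics/s5.png

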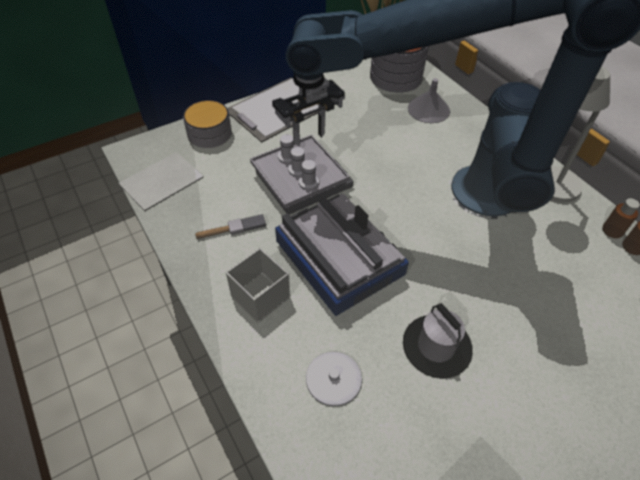

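The picture shows three pots upright on the tray around (298,160), the canister on the mat at (442,335) and the jaw empty. I'll close the jaw now.

Request:
send_rows:
  rows:
    - [0.05, 0.03, -0.001, 0, 0, 0, -1]
    - [0.05, 0.068, -0.002, 0, 0, 0, -2.5]
    - [0.05, 0.106, -0.004, 0, 0, 0, -2.5]
    - [0.05, 0.144, -0.005, 0, 0, 0, -2.5]
    - [0.05, 0.182, -0.006, 0, 0, 0, -2.5]
    - [0.05, 0.215, -0.007, 0, 0, 0, -2.5]
    - [0.05, 0.24, -0.008, 0, 0, 0, -2.5]
    - [0.05, 0.25, -0.008, 0, 0, 0, -2.5]

```text
time_s: 29.25
ee_pos: [471.7, -6.1, 234.9]
tool_rot: [-2.167, -2.271, 0.001]
wrist_force: [-0.1, -0.7, 0.2]
opening: 50.3
finger_force: 0.0
```

```bash
python3 - <<'E'
from h import *
look("wrist",[("jawh",(474,-12),40,162,175,256)]); s=st();print(s["ee_pos"],s["opening"]); rel([474,-11,149],2.5)
E
```

```text
wrist jawh 1032 rect [474.1  -9.6] [10.8 43.5] 2.8 mean [474.   -8.8 170.2] circ [474.   -9.6] 21.9
[472.00955508  -6.17221016 235.09748783] 50.32750617323271
shift [-0.005   0.002   0.0861] toolY yaw 2.7
rz 0.2
```

Request:
send_rows:
  rows:
    - [0.04, -0.004, 0.002, 0.03, 0, 0, 0]
    - [0.04, -0.004, 0.002, 0.06, 0, 0, 0]
    - [0.04, -0.004, 0.002, 0.08, 0, 0, 0]
    - [0.0, -0.004, 0.002, 0.085, 0, 0, 0]
    - [0.0, -0.004, 0.002, 0.085, 0, 0, 0]
    - [0.0, -0.004, 0.002, 0.085, 0, 0, 0]
    - [0.0, -0.004, 0.002, 0.085, 0, 0, 0]
    - [0.0, -0.004, 0.002, 0.085, 0, 0, 0]

```text
time_s: 29.97
ee_pos: [475.2, -13.7, 152.9]
tool_rot: [2.172, 2.269, -0.002]
wrist_force: [-6.1, -2.3, 3.6]
opening: 12.0
finger_force: 30.0
```

Request:
send_rows:
  rows:
    - [0, 0, 0.0, 0, 0, 0, 0]
    - [0, 0, 0.0, 0, 0, 0, 0]
    - [0, 0, 0.004, 0, 0, 0, 0]
    - [0, 0, 0.009, 0, 0, 0, 0]
    - [0, 0, 0.014, 0, 0, 0, 0]
    - [0, 0, 0.019, 0, 0, 0, 0]
    - [0, 0, 0.024, 0, 0, 0, 0]
    - [0, 0, 0.028, 0, 0, 0, 0]

```text
time_s: 30.63
ee_pos: [503.2, -12.5, 153.0]
tool_rot: [2.171, 2.27, -0.003]
wrist_force: [-8.5, -3.7, 5.0]
opening: 11.8
finger_force: 30.0
```

Request:
send_rows:
  rows:
    - [0, 0, 0.001, 0, 0, 0, 0]
    - [0, 0, 0.002, 0, 0, 0, 0]
    - [0, 0, 0.003, 0, 0, 0, 0]
    - [0, 0, 0.004, 0, 0, 0, 0]
    - [0, 0, 0.004, 0, 0, 0, 0]
    - [0, 0, 0.004, 0, 0, 0, 0]
    - [0, 0, 0.004, 0, 0, 0, 0]
    - [0, 0, 0.004, 0, 0, 0, 0]

```text
time_s: 31.3
ee_pos: [503.2, -12.4, 152.9]
tool_rot: [-2.166, -2.266, 0.016]
wrist_force: [-24.8, -3.9, 17.1]
opening: 11.6
finger_force: 30.1
```

Request:
send_rows:
  rows:
    - [0.04, 0, -0.002, 0, 0, 0, 0]
    - [0.04, 0, -0.002, 0, 0, 0, 0]
    - [0.04, 0, -0.002, 0, 0, 0, 0]
    - [0.04, 0, -0.002, 0, 0, 0, 0]
    - [0.04, 0, -0.002, -0.02, 0, 0, 0]
    - [0.04, 0, -0.002, -0.05, 0, 0, 0]
    - [0.05, 0, -0.002, -0.09, 0, 0, 0]
    - [0.05, 0, -0.002, -0.13, 0, 0, 0]

```text
time_s: 31.97
ee_pos: [504.7, -11.3, 282.5]
tool_rot: [-2.171, -2.269, 0.001]
wrist_force: [0.5, 0.0, 1.0]
opening: 48.7
finger_force: 0.0
```

```bash
python3 - <<'E'
from h import *
it=[("p0tray",(480,-390),32,122,136,256),("p1tray",(480,-324),32,122,136,256),("p3tray",(480,-258),32,122,136,256),("can",(472,326),70,96,112,256),("jawh",(504,-12),40,162,175,256)]
look("scene",it);look("side",it,"s6.png"); look("wrist",it[4:])
s=st();print(s["time_s"],s["ee_pos"],s["wrist_force"])
E
```

```text
scene p0tray 85 rect [ 479.7 -386. ] [35.  33.9] 42.7 mean [ 480.9 -384.2  130.6] circ [ 479.8 -386.7] 18.5
scene p1tray 89 rect [ 480.2 -320.7] [34.5 34.8] 60.1 mean [ 480.1 -319.8  130.9] circ [ 481.3 -319.1] 19.1
scene p3tray 83 rect [ 481.1 -257.6] [35.  34.3] 75.0 mean [ 481.6 -256.6  130.5] circ [ 480.6 -259.6] 20.2
scene can 821 rect [472.8 330.3] [85.1 89.2] 47.4 mean [481.9 331.  102.7] circ [472.2 329.3] 46.5
scene jawh 58 rect [504.3  -8.8] [10.2 39.1] 1.9 mean [504.3  -6.6 170. ] circ [502.5  -8.8] 19.8
side p0tray 435 rect [ 479.9 -392.6] [37.1 37.1] 14.1 mean [ 478.4 -393.6  129.6] circ [ 479.3 -392.1] 19.4
side p1tray 385 rect [ 481.1 -327. ] [37.5 36.1] 16.5 mean [ 479.4 -328.2  129.4] circ [ 480.5 -326.3] 19.4
side p3tray 329 rect [ 480.4 -264.2] [37.  35.9] 25.6 mean [ 479.7 -265.   129.3] circ [ 480.5 -262.8] 19.3
side can 490 rect [471.9 319.8] [85.6 87.9] 48.7 mean [470.  317.6 101.2] circ [472.9 323.8] 46.8
side jawh 82 rect [502.9 -14.2] [ 9.9 39.7] 3.8 mean [502.5 -16.1 168.3] circ [504.5 -14.1] 20.2
wrist jawh 706 rect [504.1  -8.9] [10.6 43.5] 2.4 mean [504.1  -8.3 170.2] circ [504.4  -8.8] 21.8
32.1167 [507.4550576  -11.95595641 286.00669913] [-0.09070773  0.37100636 -0.60972836]
```

View pics/s6.png

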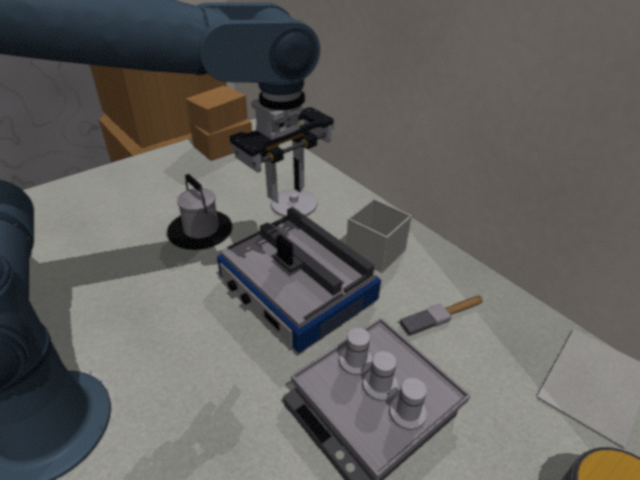

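The side view shows the pots upright on the tray at (355,350), (380,375) and (410,402). The canister is on the mat at (200,215) and the jaw is home at (286,250).

```bash
python3 -c "
from cell import manip; print(manip.hand_in())"
```

```text
the job is handed in; nothing more can be done
None
```

The job is done and handed in after about 32 s: the canister is on the mat, all three pots present are upright on the balance tray, and the empty jaw is pushed home. The hand-in gave no verdict.

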